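# Print the fish: tip the block over and press

## Robot

A 6-joint arm with a two-finger parallel gripper is mounted at the origin on the work surface. World frame = base frame: x ahead of the robot, y to its left, z up, the work surface at z = 0. Lengths are in m, angles in rad, forces in N, time in s.
With the tool pointing down it reaches from about 0.25 to 0.725 m from the base axis. Payload 4 kg.
Tool frame: the origin (TCP) lies on the centre line of the jaws, within the pads' length; the fingertips stand 17 mm ahead of it and the grasp point (between the pads) lies 2 mm behind it; z points along the fingers, y is the line along which they close (so a half turn about z gives the same grasp; the last joint's range is limited). The gripper opens to 85 mm and grips with 20 to 120 N. Pads are 22 mm wide; open, the fingers measure 114 mm over their backs; the gripper's body (76 mm by 85 mm) begins 54 mm behind the grasp point. The pads swing forward as they close: fully open they stand 13 mm farther back than shut.
Start: joints at [1.22, 0.241, 0.005, 1.335, 0, 1.571], TCP at [0.172, 0.47, 0.248] pointing down, gripper open.
Joint ranges: [-2.72, 2.72], [-1.05, 1.87], [-1.09, 1.28], [-1.99, 2.15], [-1.42, 1.44], [-3.14, 3.14]. Speed limits (rad/s): [2.79, 2.79, 3.14, 3.14, 3.14, 3.14].

## Interface

Orientations are given as a unit quaternion [x, y, z, w].
In Python, from workcell import bot, camera, get_calibration gives the robot as it stands.
- The arm moves only by the tool apply_moves, never from a script. Its argument "steps" is a list of rows, each a list of 3 entries, a list of its own where there are three numbers: the shift along the tool's x, y, z as a fraction of full scale, then the turn, a rotation vector about the tool's x, y, z as a fraction of full scale, then the opening, from 0 (shut) to 1 (fully open). A call has exactly 8 rows; each row shifts and turns the commanded pose from where the row before left it, along the tool's axes as they then stand; what a row does not reach is not made up. Full scale, the value 1, is 20 cm for a shift and pi rad for a turn. A row lasts 1/12 s, in which the tool goes at most 41.7 mm and 7.16 degrees, less where a joint would pass 70% of its speed; a pose out of reach is approached as far as the arm can. A call with a number of a shift or a turn outside -1 to 1 is refused whole. A call with a gripper value outside its range is refused whole. The fingers move at their own pace and stop on an object; the grip force is fixed at half the most. Time passes only in rows, so rows that do not move let the fingers close, or fill a call up. It gives the time, the measured TCP pose, the force, the opening and the grip force at its end, in the units of the state.
- bot.get_obs(): the state, without advancing time (a new reading comes with each control period).
- camera(name): name is "scene" or "top" or "wrist"; returns (picture, depth): 480x640x3 uint8, red, green, blue; 480x640 float32, m along the optical axis (not along the pixel's ray), 0 where there is no reading.
- get_calibration(name): a dict with "fov_y" (degrees; the focal length in pixels is half the picture's height over the tangent of half this angle, whatever the lens; pixels are square), "cx", "cy" (the principal point, pixels), "rvec" (rotation vector, rad) and "tvec" (3), from world to camera coordinates, as OpenCV has them. Camera axes: x right, y down, z forward; pixel columns grow to the right and rows downward; lengths in m; the calibration is good to about 2 mm. A picture is of the moment at which its call begins: read the wrist's pose just before it. get_calibration takes no time and is no camera call; for the wrist camera it gives the pose at the moment of the call.
- bot.job_done(): hands the job in; it is judged then, once.
The state is a dict: "clock": time; "joint_pos": joint angles; "joint_vel": joint speeds; "tau": joint torques, N m; "eef_pos": TCP position; "tool_rot": TCP orientation; "ft_force": force on the tool from outside, world axes, zero at the start; "ft_torque": the same for the moment, N m; "grip_width": finger opening in m; "grasp_force": force on a finger pad.
Only numpy, scipy, OpenCV 4.12 (cv2) and the standard library are available. Lean on these libraries where they do the work, as an engineer would, in place of code of your own. Each camera call takes 0.05 s, during which the arm holds its last target. There are 200 camera calls.

## Task

Two printing blocks stand on edge on the drawing pad. Push the blue-faced fish block over, away from its plain wooden back, so that it falls face down inside its pencilled frame, then press firmly down on the middle of its back with the fingertips and finish while still pressing on it. Do not grasp, lift or drag the block, leave the red-faced block standing where it is, and do not disturb anything else on the desk.

Things in the scene. Friction and masses are not known exactly. Their poses are not given: they have to be found in the camera images.
- fish_block: Printing block, wood, 28 thick (x) x 80 wide (y) x 100 tall (z), 150 g, loose. Blue inked 5 mm layer with a pale fish on its +x face, which looks away from the robot (within 30 deg); plain wooden back at x = -14. Stands upright on the pad. Origin: centre of the end it stands on. Falls on its face once tipped 16 deg; a slow push high on the back tips it without sliding. Lying, its back is 38 above the desk.
- fish_block_back (a point): Centre of the plain back of the fish block (50 from either end, 14 behind the origin axis); the middle to press on when the block lies face down. x, y, z axes as the block's.
- fish_block_foot (a point): Middle of the fish block's lower edge on the blue-face side, about which it tips; it should stay in place (within 40).
- sun_block: The other printing block, of the same size and stance, with a red face and a pale sun: to be left standing. Origin and axes as for the fish block. It stands in the other frame; which block is in the left frame and which in the right varies.
- pad: Drawing pad, white sheet on a dark board, 260 (its x) x 420 (its y) x 10 high, fixed to the desk. Origin: centre of its underside; +x away from the robot. Its top is 10 above the desk.
- left_frame (a point): Centre of the left pencilled frame on the pad's top, 150 (pad x) x 130 (pad y). Axes as the pad's. A block standing on its near line lands inside it when tipped.
- right_frame (a point): Centre of the right pencilled frame, likewise.
- ink_jar: Amber ink jar with black cap, 40 diameter x 50 high, standing on the pad between the frames. Origin: centre of its underside. Leave alone.
- eraser: White eraser 22 x 45 x 13 high, lying on the far part of the pad. Origin: centre of its underside. Leave alone.
- tape: Roll of blue tape lying flat, 100 outer diameter x 25 high, left of the pad. Origin: centre of its underside. Leave alone.
- pencil_cup: White cup with pencils, 72 diameter, 90 high, pencils to about 170, right of the pad. Origin: centre of its underside. Leave alone.
- notebook: Brown notebook 140 x 100 x 8, flat, right of the pad. Origin: centre of its underside. Leave alone.
- roller: Ink roller with wooden handle, about 180 x 110 x 34 high, lying left of the pad. Origin: between handle and roller, on the desk. Leave alone.
Mind the look-alikes: they are no part of the job. What is shaped like the sun_block but yellow is not meant.

How it is judged:
By the outcome, as a careful person would: the job done as asked, in the order asked, and still so for the second after the job is handed in, while the arm keeps its last pose, push and grip.
It also fails if it takes over 32 s, if anything falls off the work surface, if the arm or the gripper's body presses on something with over 40 N, if the wrist force passes 120 N, or if a joint passes its speed limit or range.

## Working session

There is one attempt and no reset: what is moved stays moved. The work goes in short steps, Python scripts to look and compute and a tool call to move; the robot and the scene stay as the last step left them, time stands still between calls to the robot, and variables do not carry over. Pictures are saved under pics/ and viewed, at most 10 in all, crops included, and the job is handed in when it is done.

Besides the shell and the picture viewer there is one more tool, called after "Call:" as name([rows], argument=value, ...), one row to a line, values as JSON. apply_moves: Moves the arm, as the interface text tells. Its arguments: {"type":"object","properties":{"steps":{"type":"array"}},"required":["steps"]}

```bash
mkdir -p pics; cat > h.py <<'E'
import numpy as np, cv2
from workcell import bot, camera, get_calibration
def shot(n):
    c=get_calibration(n); p,d=camera(n); return c,p,d
def cloud(c,d):
    f=240/np.tan(np.radians(c['fov_y'])/2)
    v,u=np.mgrid[0:480,0:640]
    P=np.stack([(u-c['cx'])/f*d,(v-c['cy'])/f*d,d],-1)
    R=cv2.Rodrigues(np.array(c['rvec'],float))[0]
    return (P-np.array(c['tvec'],float).ravel())@R
E
python3 - <<'E'
from h import *
for n in ('scene','top'):
    c,p,d=shot(n); cv2.imwrite(f'pics/{n}1.png',p[...,::-1]); np.savez(f'{n}1.npz',p=p,d=d,W=cloud(c,d)); print(n,c)
o=bot.get_obs(); print(o['clock'],o['eef_pos'],o['tool_rot'],o['ft_force'])
E
```

```text
scene {'fov_y': 56.259578657529836, 'cx': 318.7191636354155, 'cy': 241.10926724061864, 'rvec': array([ 1.93336705,  1.03435471, -0.56300772]), 'tvec': array([-0.28689878, -0.16592237,  1.47924708])}
top {'fov_y': 57.95809241395598, 'cx': 327.60022129076594, 'cy': 248.79617514194516, 'rvec': array([ 2.22549325, -2.17105096,  0.13278853]), 'tvec': array([-0.03180718,  0.51371245,  0.98300279])}
0.1 [0.17162125 0.46903927 0.24749519] [ 1.74502334e-01  9.84656298e-01 -9.38273801e-04 -1.73283944e-04] [-1.0814358   0.01981116  0.21193901]
```

View pics/scene1.png

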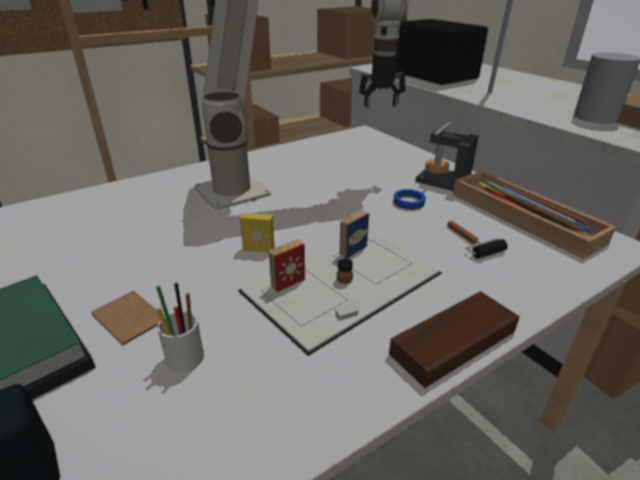

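View pics/top1.png

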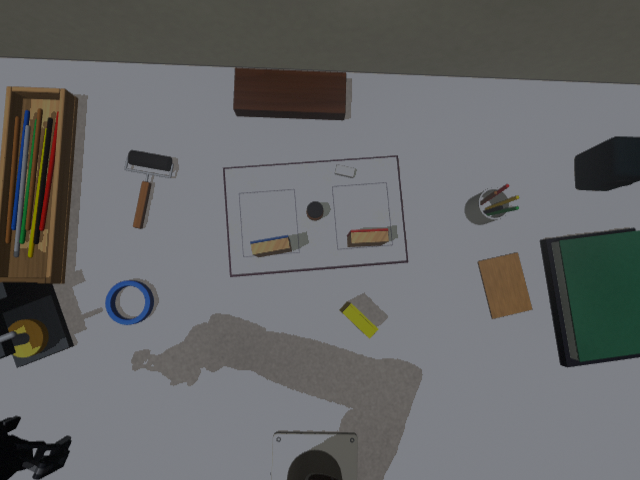

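The fish block (blue face) is at top (271,245) / scene (354,234), in the left frame. Look-alikes are the red sun block at top (369,236) / scene (288,266), and the yellow block at top (359,320) / scene (257,233), which is not part of the job. The ink jar is at top (315,211). I choose the blue one, then measure it and check it in a close crop.

```bash
python3 - <<'E'
from h import *
t=np.load('top1.npz');W=t['W'];p=t['p']
def blk(u0,u1,v0,v1,zmin):
    w=W[v0:v1,u0:u1].reshape(-1,3); m=w[:,2]>zmin; q=w[m]
    r=cv2.minAreaRect((q[:,:2]*1000).astype(np.float32)); return len(q),r,q.mean(0),q[:,2].max()
for n,b in dict(fish=(240,305,220,268,.1),sun=(340,400,215,256,.1),jar=(300,332,195,227,.045),yel=(335,385,295,345,.09)).items(): print(n,blk(*b))
for n,(u,v) in dict(pad_nl=(231,275),pad_nr=(406,262),pad_fl=(224,168),pad_fr=(398,156),fnl=(244,256),fnr=(299,254),ffl=(240,193),ffr=(295,189)).items(): print(n,W[v,u].round(4))
s=cv2.imread('pics/scene1.png'); cv2.imwrite('pics/crop1.png',cv2.resize(s[190:330,220:440],None,fx=3,fy=3,interpolation=cv2.INTER_CUBIC))
E
```

```text
fish (536, ((497.1036071777344, 73.21756744384766), (153.9387664794922, 68.69363403320312), 63.74085998535156), array([0.51142726, 0.10425677, 0.13345295]), np.float64(1.021759669555542))
sun (520, ((508.6637268066406, -52.300025939941406), (59.00770568847656, 201.07740783691406), 30.474016189575195), array([ 0.53551006, -0.10013316,  0.13445498]), np.float64(1.021759669555542))
jar (219, ((525.7057495117188, 11.000011444091797), (186.14697265625, 33.806739807128906), 2.1702589988708496), array([0.5996098 , 0.01379298, 0.06382366]), np.float64(1.021759669555542))
yel (522, ((387.6515808105469, -53.787322998046875), (168.96408081054688, 28.71396255493164), 48.99515914916992), array([ 0.36035948, -0.08471542,  0.12144499]), np.float64(1.021759669555542))
pad_nl [0.4487 0.2033 0.0056]
pad_nr [ 0.4894 -0.2068  0.0019]
pad_fl [0.702  0.2309 0.0017]
pad_fr [ 0.7468 -0.1858 -0.0015]
fnl [0.4935 0.1747 0.0083]
fnr [0.5013 0.047  0.0098]
ffl [0.6416 0.1897 0.0086]
ffr [0.6552 0.0609 0.0092]
```

View pics/crop1.png

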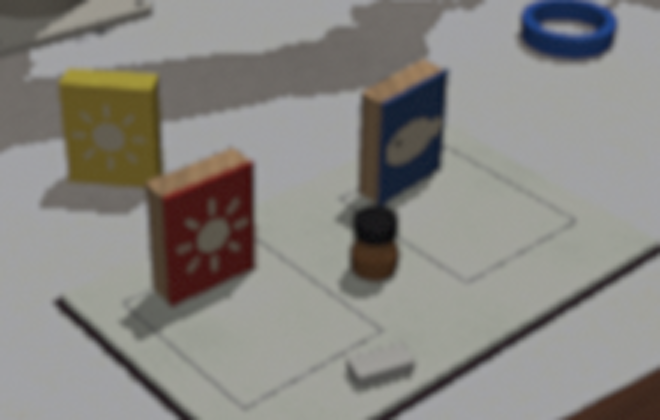

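The crop confirms it: blue face with a pale fish at crop (405,135), red sun block to its left. Next I refit the blocks with invalid depth excluded and work out the approach.

```bash
python3 - <<'E'
from h import *
t=np.load('top1.npz');W=t['W'];p=t['p'].astype(int)
def blk(u0,u1,v0,v1,a,b):
    w=W[v0:v1,u0:u1].reshape(-1,3); q=w[(w[:,2]>a)&(w[:,2]<b)]
    r=cv2.minAreaRect((q[:,:2]*1000).astype(np.float32)); print(len(q),r,cv2.boxPoints(r).round().tolist(),q.mean(0).round(4))
blk(240,305,220,268,.104,.118);blk(340,400,215,256,.104,.118);blk(300,332,195,227,.052,.07)
from scipy.spatial.transform import Rotation as R
o=bot.get_obs(); print(R.from_quat(o['tool_rot']).as_matrix().round(3),o['grip_width'])
E
```

```text
514 ((513.8943481445312, 106.66925811767578), (28.25296401977539, 79.91128540039062), 11.88960075378418) [[492.0, 143.0], [508.0, 65.0], [536.0, 70.0], [519.0, 149.0]] [0.5137 0.1066 0.1098]
501 ((538.6399536132812, -103.79682922363281), (28.323476791381836, 80.2366943359375), 4.2501220703125) [[522.0, -65.0], [527.0, -145.0], [556.0, -143.0], [550.0, -63.0]] [ 0.5384 -0.1036  0.11  ]
211 ((601.187255859375, 13.860481262207031), (35.07550048828125, 33.806739807128906), 2.1702589988708496) [[583.0, 30.0], [584.0, -4.0], [619.0, -2.0], [618.0, 31.0]] [0.6009 0.0138 0.0598]
[[-0.939  0.344 -0.001]
 [ 0.344  0.939 -0.002]
 [ 0.    -0.002 -1.   ]] 0.08531476713043383
```

Call:
apply_moves([
  [[0,0,0],[0,0,-0.0356],0],
  [[0,0,0],[0,0,-0.0356],0],
  [[0,0,0],[0,0,-0.0356],0],
  [[0,0,0],[0,0,-0.0356],0],
  [[0,0,0],[0,0,-0.0356],0],
  [[-0.07,-0.16,0],[0,0,0],0],
  [[-0.07,-0.16,0],[0,0,0],0],
  [[-0.07,-0.16,0],[0,0,0],0],
])

```text
clock: 0.77
eef_pos: [0.2328, 0.3833, 0.2476]
tool_rot: [-0.105, 0.994, -0.001, -0.0]
ft_force: [0.8, -1.1, -0.6]
grip_width: 0.0001
grasp_force: 0.0
```

Call:
apply_moves([
  [[-0.07,-0.16,0],[0,0,0],0],
  [[-0.07,-0.16,0],[0,0,0],0],
  [[-0.07,-0.16,0],[0,0,0],0],
  [[-0.07,-0.16,0],[0,0,0],0],
  [[-0.07,-0.16,0],[0,0,0],0],
  [[-0.07,-0.16,0],[0,0,0],0],
  [[-0.07,-0.16,0],[0,0,0],0],
  [[-0.07,-0.16,0],[0,0,0],0],
])

```text
clock: 1.43
eef_pos: [0.3957, 0.1553, 0.2481]
tool_rot: [-0.104, 0.995, -0.0, -0.0]
ft_force: [1.1, -0.1, 0.4]
grip_width: 0.0001
grasp_force: 0.0
```

```bash
cat > st.py <<'E'
from h import *
from scipy.spatial.transform import Rotation as R
o=bot.get_obs(); M=R.from_quat(o['tool_rot']).as_matrix()
print(o['clock'],o['eef_pos'].round(4),M.round(3).tolist(),o['joint_pos'].round(2),o['ft_force'].round(2),o['grip_width'])
print('to prepush, tool axes /0.2:',(M.T@(np.array([.4416,.0914,.107])-o['eef_pos'])/.2).round(3))
E
python3 st.py
```

```text
1.4333 [0.3957 0.1553 0.2481] [[-0.978, -0.207, -0.0], [-0.207, 0.978, -0.0], [0.0, -0.0, -1.0]] [ 0.37  0.09 -0.18  1.3   0.    0.17] [ 1.06 -0.06  0.44] 0.00014084572338806411
to prepush, tool axes /0.2: [-0.159 -0.36   0.705]
```

Call:
apply_moves([
  [[-0.053,-0.12,0],[0,0,0],0],
  [[-0.053,-0.12,0],[0,0,0],0],
  [[-0.053,-0.12,0],[0,0,0],0],
  [[0,0,0.15],[0,0,0],0],
  [[0,0,0.15],[0,0,0],0],
  [[0,0,0.15],[0,0,0],0],
  [[0,0,0.15],[0,0,0],0],
  [[0,0,0.105],[0,0,0],0],
])

```text
clock: 2.1
eef_pos: [0.4395, 0.0926, 0.1045]
tool_rot: [-0.104, 0.995, -0.0, -0.002]
ft_force: [-1.1, -0.5, 0.3]
grip_width: 0.0003
grasp_force: 0.0
```

```bash
python3 st.py; python3 - <<'E'
from h import *
c,p,d=shot('scene');W=cloud(c,d); cv2.imwrite('pics/s2.png',cv2.resize(p[150:310,210:450,::-1],None,fx=3,fy=3,interpolation=cv2.INTER_CUBIC))
E
```

```text
2.1 [0.4395 0.0926 0.1045] [[-0.978, -0.206, -0.004], [-0.206, 0.978, -0.001], [0.004, 0.0, -1.0]] [ 0.21  0.27 -0.36  0.94  0.   -0.  ] [-1.06 -0.54  0.32] 0.00030660875467568906
to prepush, tool axes /0.2: [-0.009 -0.008 -0.013]
```

View pics/s2.png

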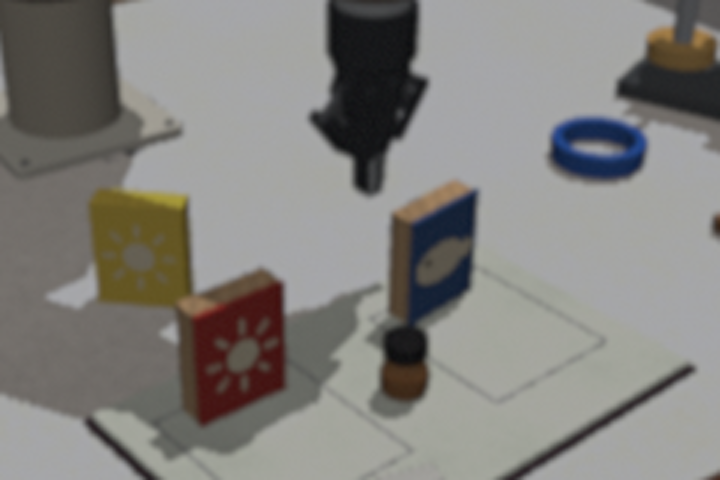

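Fingers are behind the fish block at crop (370,190), below its top edge. Now a slow push.

Call:
apply_moves([
  [[-0.05,0,0],[0,0,0],0],
  [[-0.05,0,0],[0,0,0],0],
  [[-0.05,0,0],[0,0,0],0],
  [[-0.03,0,0],[0,0,0],0],
  [[-0.015,0,0],[0,0,0],0],
  [[-0.015,0,0],[0,0,0],0],
  [[-0.015,0,0],[0,0,0],0],
  [[-0.015,0,0],[0,0,0],0],
])

```text
clock: 2.82
eef_pos: [0.4884, 0.1031, 0.1076]
tool_rot: [-0.104, 0.995, 0.0, 0.0]
ft_force: [0.7, -0.4, -0.1]
grip_width: -0.0001
grasp_force: 0.3
```

Call:
apply_moves([
  [[-0.015,0,0],[0,0,0],0],
  [[-0.015,0,0],[0,0,0],0],
  [[-0.015,0,0],[0,0,0],0],
  [[-0.015,0,0],[0,0,0],0],
  [[-0.015,0,0],[0,0,0],0],
  [[-0.015,0,0],[0,0,0],0],
  [[-0.015,0,0],[0,0,0],0],
  [[-0.015,0,0],[0,0,0],0],
])

```text
clock: 3.48
eef_pos: [0.5121, 0.1081, 0.1073]
tool_rot: [-0.104, 0.995, 0.0, -0.0]
ft_force: [0.9, -0.3, -0.3]
grip_width: -0.0001
grasp_force: 0.0
```

```bash
python3 st.py; python3 - <<'E'
from h import *
c,p,d=shot('scene');W=cloud(c,d); cv2.imwrite('pics/s3.png',cv2.resize(p[150:310,210:450,::-1],None,fx=3,fy=3,interpolation=cv2.INTER_CUBIC))
E
```

```text
3.4833 [0.5121 0.1081 0.1073] [[-0.978, -0.207, -0.0], [-0.207, 0.978, 0.0], [0.0, 0.0, -1.0]] [ 0.21  0.39 -0.17  1.01  0.   -0.  ] [ 0.87 -0.32 -0.3 ] -8.815390695381807e-05
to prepush, tool axes /0.2: [ 0.362 -0.009  0.001]
```

View pics/s3.png

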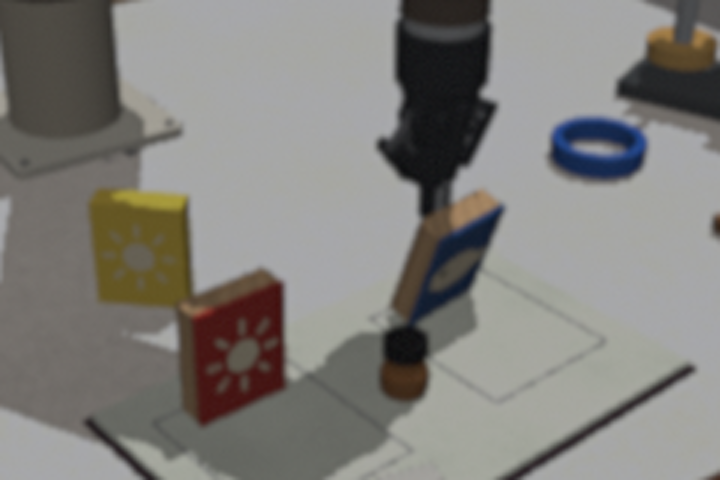

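The block is tilted about 14–15° with its foot still in place (crop (400,310)). I keep pushing.

Call:
apply_moves([
  [[-0.015,0,0],[0,0,0],0],
  [[-0.015,0,0],[0,0,0],0],
  [[-0.015,0,0],[0,0,0],0],
  [[-0.015,0,0],[0,0,0],0],
  [[0,0,0],[0,0,0],0],
  [[0,0,0],[0,0,0],0],
  [[0,0,0],[0,0,0],0],
  [[0,0,-0.1],[0,0,0],0],
])

```text
clock: 4.2
eef_pos: [0.5205, 0.1099, 0.1239]
tool_rot: [-0.104, 0.995, -0.0, -0.004]
ft_force: [-0.2, 0.2, 0.1]
grip_width: 0.0002
grasp_force: 0.0
```

```bash
python3 st.py; python3 - <<'E'
from h import *
c,p,d=shot('scene');W=cloud(c,d); cv2.imwrite('pics/s4.png',cv2.resize(p[150:310,210:450,::-1],None,fx=3,fy=3,interpolation=cv2.INTER_CUBIC))
c,p,d=shot('top');W=cloud(c,d);np.savez('t4.npz',W=W,p=p)
m=(W[...,2]>.033)&(W[...,2]<.043)&(W[...,0]>.48)&(W[...,0]<.68)&(W[...,1]>.05)&(W[...,1]<.2)
q=W[m]; r=cv2.minAreaRect((q[:,:2]*1000).astype(np.float32)); print(len(q),r,cv2.boxPoints(r).round().tolist(),q.mean(0))
E
```

```text
4.2 [0.5205 0.1099 0.1239] [[-0.978, -0.207, -0.008], [-0.207, 0.978, -0.002], [0.008, 0.0, -1.0]] [ 0.21  0.39 -0.12  1.07  0.   -0.  ] [-0.17  0.22  0.05] 0.00023877222151904337
to prepush, tool axes /0.2: [ 0.404 -0.009  0.088]
177 ((600.0772094726562, 90.8419418334961), (67.42234802246094, 14.43777084350586), 11.570111274719238) [[566.0, 91.0], [568.0, 77.0], [635.0, 91.0], [632.0, 105.0]] [0.60016826 0.09053586 0.03757696]
```

View pics/s4.png

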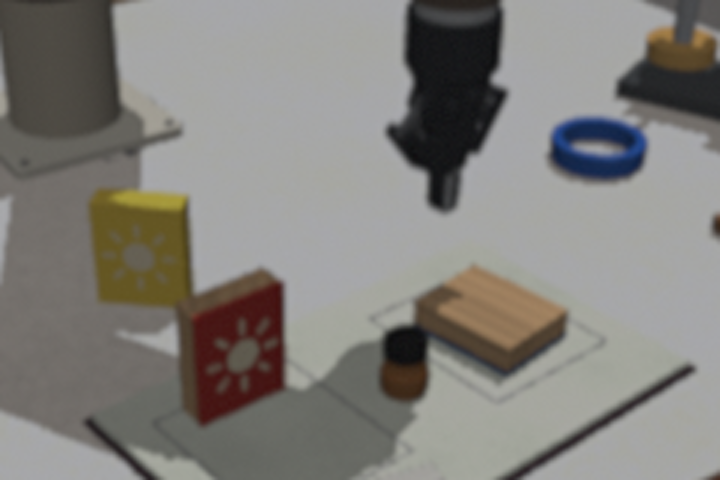

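The block lies face down inside the left frame, plain back up (crop (490,315)), and the sun block and jar are untouched. Now I measure the back from the scene camera.

```bash
python3 - <<'E'
from h import *
from scipy.spatial.transform import Rotation as R
c,p,d=shot('scene');W=cloud(c,d)
m=(W[...,2]>.031)&(W[...,2]<.046)&(W[...,0]>.48)&(W[...,0]<.68)&(W[...,1]>.05)&(W[...,1]<.2)
m=cv2.morphologyEx(m.astype(np.uint8),cv2.MORPH_OPEN,np.ones((3,3)))>0
q=W[m]; r=cv2.minAreaRect((q[:,:2]*1000).astype(np.float32)); print(len(q),r,cv2.boxPoints(r).round().tolist(),np.median(q,0))
o=bot.get_obs();M=R.from_quat(o['tool_rot']).as_matrix()
t=np.array([r[0][0]/1000,r[0][1]/1000,.038+.017]); print((M.T@(t-o['eef_pos'])/.2).round(3),o['eef_pos'])
E
```

```text
798 ((577.7377319335938, 120.3636474609375), (103.35607147216797, 84.20547485351562), 11.592202186584473) [[519.0, 151.0], [536.0, 69.0], [637.0, 90.0], [620.0, 172.0]] [0.58116658 0.11692779 0.03693241]
[-0.269 -0.008  0.369] [0.52461985 0.11078972 0.1285462 ]
```

Call:
apply_moves([
  [[-0.1,-0.004,0],[0,0,0],0],
  [[-0.1,-0.004,0],[0,0,0],0],
  [[-0.065,0,0],[0,0,0],0],
  [[0,0,0.1],[0,0,0],0],
  [[0,0,0.1],[0,0,0],0],
  [[0,0,0.08],[0,0,0],0],
  [[0,0,0.03],[0,0,0],0],
  [[0,0,0],[0,0,0],0],
])

```text
clock: 5.02
eef_pos: [0.5737, 0.1195, 0.0628]
tool_rot: [-0.104, 0.995, -0.0, -0.003]
ft_force: [-0.4, -0.1, -0.4]
grip_width: 0.0
grasp_force: 0.0
```

Call:
apply_moves([
  [[0,0,0.01],[0,0,0],0],
  [[0,0,0.01],[0,0,0],0],
  [[0,0,0.01],[0,0,0],0],
  [[0,0,0.01],[0,0,0],0],
  [[0,0,0.01],[0,0,0],0],
  [[0,0,0.005],[0,0,0],0],
  [[0,0,0],[0,0,0],0],
  [[0,0,0],[0,0,0],0],
])

```text
clock: 5.68
eef_pos: [0.576, 0.12, 0.0551]
tool_rot: [-0.104, 0.995, 0.0, 0.001]
ft_force: [-0.7, -0.3, 4.5]
grip_width: -0.0
grasp_force: 2.5
```

Call:
apply_moves([
  [[0,0,0.005],[0,0,0],0],
  [[0,0,0.005],[0,0,0],0],
  [[0,0,0],[0,0,0],0],
  [[0,0,0],[0,0,0],0],
  [[0,0,0],[0,0,0],0],
  [[0,0,0],[0,0,0],0],
  [[0,0,0],[0,0,0],0],
  [[0,0,0],[0,0,0],0],
])

```text
clock: 6.35
eef_pos: [0.576, 0.12, 0.0551]
tool_rot: [-0.104, 0.995, 0.0, 0.001]
ft_force: [-5.5, -1.5, 15.4]
grip_width: 0.0001
grasp_force: 7.9
```

Call:
apply_moves([
  [[0.003,0,0.004],[0,0,0],0],
  [[0.002,0,0.004],[0,0,0],0],
  [[0,0,0],[0,0,0],0],
  [[0,0,0],[0,0,0],0],
  [[0,0,0],[0,0,0],0],
  [[0,0,0],[0,0,0],0],
  [[0,0,0],[0,0,0],0],
  [[0,0,0],[0,0,0],0],
])

```text
clock: 7.02
eef_pos: [0.576, 0.12, 0.055]
tool_rot: [-0.104, 0.995, 0.0, 0.002]
ft_force: [-5.4, -1.7, 21.8]
grip_width: 0.0002
grasp_force: 11.2
```

```bash
python3 st.py; python3 - <<'E'
from h import *
c,p,d=shot('scene');W=cloud(c,d); cv2.imwrite('pics/s5.png',cv2.resize(p[150:310,210:450,::-1],None,fx=3,fy=3,interpolation=cv2.INTER_CUBIC))
print(bot.get_obs()['ft_force'])
E
```

```text
7.0167 [0.576 0.12  0.055] [[-0.978, -0.207, 0.005], [-0.207, 0.978, 0.001], [-0.005, 0.0, -1.0]] [ 0.21  0.56 -0.05  0.96  0.   -0.  ] [-5.43 -1.66 21.8 ] 0.00017039163692170753
to prepush, tool axes /0.2: [ 0.686 -0.001 -0.263]
[-6.49857885 -1.05020856 21.5803607 ]
```

View pics/s5.png

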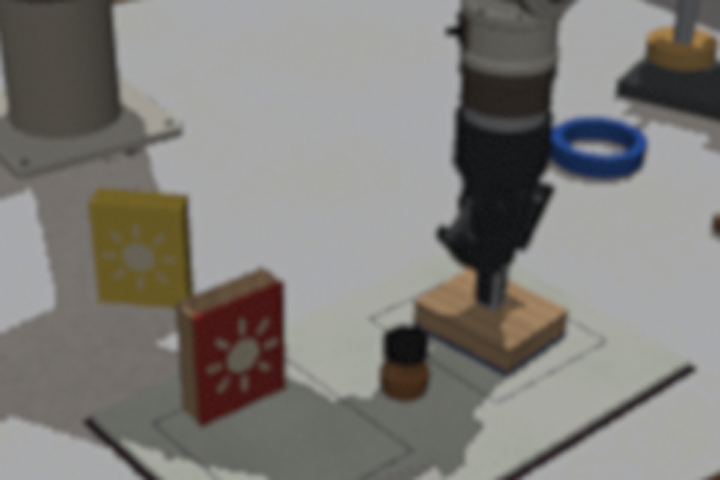

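The fingertips press with about 22 N on the middle of the back (crop (490,303)). The block is inside its frame and everything else is in place.

```bash
python3 -c "
from workcell import bot
print(bot.job_done())"
```

```text
the job is handed in; nothing more can be done
None
```

I pushed the fish block over face down inside its left frame and handed the job in at about 7 s, with the fingertips still pressing at about 22 N on the middle of its back; the sun block and ink jar stayed in place.

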